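Plug in the relay and hold the probe tweezers at the test-pad gap

ROBOT

A 6-joint arm with a two-finger parallel gripper is mounted at the origin on the work surface. World frame = base frame: x ahead of the robot, y to its left, z up, the work surface at z = 0. Lengths are in mm, angles in rad, forces in N, time in s.
With the tool pointing down it reaches from about 250 to 800 mm from the base axis. Payload 8.5 kg.
Tool frame: the origin (TCP) lies midway between the tips of the shut fingers; the grasp point (between the pads) lies 19 mm behind it (bot.pinch_z is the distance from the TCP to the grasp point, in mm); z points along the fingers, y is the line along which they close (so a half turn about z gives the same grasp; the last joint's range is limited). The gripper opens to 85 mm and grips with 20 to 120 N. Pads are 22 mm wide; open, the fingers measure 114 mm over their backs; the gripper's body (76 mm by 85 mm) begins 54 mm behind the grasp point. The pads swing forward as they close: fully open they stand 13 mm farther back than shut.
Start: joints at [-1.193, 0.238, -0.013, 1.319, 0, 1.571], TCP at [193.642, -487.936, 231.276] pointing down, gripper open.
Joint ranges: [-2.66, 2.66], [-1.03, 1.9], [-1.14, 1.46], [-1.82, 2.27], [-1.45, 1.34], [-3.14, 3.14]. Speed limits (rad/s): [2.22, 2.22, 2.79, 3.14, 3.14, 3.14].

INTERFACE

Orientations are given as a unit quaternion [w, x, y, z].
In Python, from workcell import bot, get_image gives the robot as it stands.
- The arm moves only by the tool move_arm, never from a script. Its argument "series" is a list of rows, each an object of numbers: "tx", "ty", "tz": the shift along the tool's x, y, z in cm; "yaw": the turn about the tool's z in rad. In form: [{"tx": .., "ty": .., "tz": .., "yaw": ..}, ...]. A call has exactly 10 rows; each row shifts and turns the commanded pose from where the row before left it, along the tool's axes as they then stand; what a row does not reach is not made up. A row lasts 1/12 s, in which the tool goes at most 41.7 mm and 7.16 degrees, less where a joint would pass 70% of its speed; a pose out of reach is approached as far as the arm can. A call with a gripper value outside its range is refused whole. "gripper" is the closure, from 0 (fully open) to 1 (shut), set as the call begins (left out, the last holds). The fingers move at their own pace and stop on an object; "squeeze" is the grip in N (left out, the last holds). Time passes only in rows, so rows that do not move let the fingers close, or fill a call up. It gives the time, the measured TCP pose, the force, the opening and the grip force at its end, in the units of the state.
- bot.sense(): the state, without advancing time (a new reading comes with each control period).
- get_image(name): name is "side" or "top"; returns a dict with "color" (400x640x3 uint8, red, green, blue), "vfov" (degrees; the focal length in pixels is half the picture's height over the tangent of half this angle, whatever the lens; pixels are square), "cx", "cy" (the principal point, pixels), "R" (3x3) and "t" (3): a world point X has camera coordinates R X + t. Camera axes: x right, y down, z forward; pixel columns grow to the right and rows downward; lengths in mm; the calibration is good to about 2 mm. A picture is of the moment at which its call begins. There is no depth.
- bot.hand_in(): hands the job in; it is judged then, once.
The state is a dict: "clock": time; "q": joint angles; "qd": joint speeds; "tau": joint torques, N m; "tcp_pos": TCP position; "tool_rot": TCP orientation; "ft_force": force on the tool from outside, world axes, zero at the start; "wrist_torque": the same for the moment, N m; "gripper_width": finger opening in mm; "gripper_force": force on a finger pad.
Only numpy, scipy, OpenCV 4.12 (cv2) and the standard library are available. Lean on these libraries where they do the work, as an engineer would, in place of code of your own. Each camera call takes 0.05 s, during which the arm holds its last target. There are 200 camera calls.

TASK

Plug the orange relay fully home in the empty black socket on the green circuit board and let go of it; then pick up the blue sprung probe tweezers, squeeze them until the tips are at the marked 16 mm gap, the spacing of the two round gold test pads at the board's edge, and bring one tip over each pad. Finish while still holding them there, level and steady at that gap, with the tips one to two centimetres above the pads and clear of the board and relay. Do not shove the other things on the bench about.

Things in the scene. Friction and masses are not known exactly. Their poses are not given: they have to be found in the camera images.
- relay: The orange relay, standing on its plug on the bench: case 30 (x) x 26 (y) mm, 36 mm high, from 10 to 46 mm above the origin; below it a steel-coloured block plug 19.4 (x) x 15.4 (y) mm, 10 mm long. Origin at the centre of the plug's underside; z up. It fits either way round (turned by half a turn). About 45 g.
- board: The green control board, 170 (x) x 150 (y) mm, fixed to the bench, its top face 12 mm above the bench. Origin at the centre of its underside; x points from the edge with the test pads towards the edge with the green terminals. The black socket, 44 x 40 mm and 20 mm high, stands on it 22 mm to +x of the centre. The other soldered parts are at most 16 mm high.
- socket_mouth (a point): Centre of the hole in the socket's top face, 32 mm above the bench. The hole is 21.4 mm along the board's x and 17.4 mm along its y (1 mm play on each side), 13 mm deep. Fully home, the relay's case rests on the socket's top face and the relay's origin is 10 mm below this point.
- pad_left (a point): Centre of the gold test pad on the board's +y side, on the board's top face: 12 mm across, 65 mm to -x of the board's centre, 8 mm to its +y; it lies 20 mm inside the board's -x edge.
- pad_right (a point): Centre of the other gold test pad, 12 mm across, 16 mm from pad_left along the board's -y.
- tweezers: Blue sprung probe tweezers lying flat, 155 mm long, 20 mm high, about 70 g. Origin: underside, on the centre line midway between the two 30 mm long black grips; x points to the tips, z up. Tail 30 x 40 mm, 76 to 106 mm behind the origin. Two arms, 5 mm thick, upright flat outer faces, hinged 75 mm behind the origin, always mirror images. Tips end 50 mm ahead, 3 mm above the underside.
- tip_left (a point): End of the steel tip (4 mm thick) of the arm on the tweezers' +y side; the tip gap is measured between the centre lines of the tips, from this point to tip_right.
- tip_right (a point): End of the steel tip of the arm on the tweezers' -y side. Either tip may be over either pad. The spring pushes back with nothing when relaxed and about 7 N on each grip at the marked gap; a full 20 N grip shuts the tips altogether, so set the width.
- tweezers_arm_left (a joint): Angle (rad) each arm is squeezed in: 0 relaxed (tip gap 34 mm, 45 mm over the outer faces at the grips); 0.072 at the marked 16 mm gap (arms parallel, 34 mm over the grips); 0.134 nearly shut. Tip gap = 34 mm - 250 mm per rad; 1 mm of squeeze at the grips closes the tips 1.67 mm.
- multimeter: Bystander, not to be shoved about: yellow hand-held multimeter lying on its back, 160 x 80 x 34 mm; origin at the centre of its underside.
- screwdriver: Bystander, not to be shoved about: red-handled screwdriver lying flat; origin on its underside.
- spool: Bystander, not to be shoved about: solder-wire spool standing on its rim, 54 mm across, 38 mm high; origin at the centre of its underside.
- cleaner: Bystander, not to be shoved about: white cleaner bottle with red cap, 52 mm across, 120 mm high; origin at the centre of its underside.
- capacitor: Bystander, not to be shoved about: loose blue can capacitor standing up, 35 mm across, 45 mm high; origin at the centre of its underside.
- terminal_plug: Bystander, not to be shoved about: loose green five-way terminal plug, 16 x 51 x 18 mm; origin at the centre of its underside.
- screw_tray: Bystander, not to be shoved about: small grey two-compartment tray, 90 x 70 x 22 mm; origin at the centre of its underside.
Not all that is in view belongs to the job. Of the things that look like the board, the larger one is meant. There is more than one size of the tweezers; the one meant has the size given above.

How it is judged:
By the outcome, as a careful person would: the job done as asked, in the order asked, and still so for the second after the job is handed in, while the arm keeps its last pose, push and grip.
It also fails if it takes over 51 s, if anything falls off the work surface, if the arm or the gripper's body presses on something with over 40 N, if the wrist force passes 120 N, or if a joint passes its speed limit or range.

## Working session

There is one attempt and no reset: what is moved stays moved. The work goes in short steps, Python scripts to look and compute and a tool call to move; the robot and the scene stay as the last step left them, time stands still between calls to the robot, and variables do not carry over. Pictures are saved under pics/ and viewed, at most 10 in all, crops included, and the job is handed in when it is done.

Besides the shell and the picture viewer there is one more tool, called after "Emit:" by a JSON object that holds its "op" and its "data", one argument or row to a line. move_arm: Moves the arm, as the interface text tells. Its arguments: {"type":"object","properties":{"series":{"type":"array","items":{"type":"object","properties":{"tx":{"type":"number"},"ty":{"type":"number"},"tz":{"type":"number"},"yaw":{"type":"number"}}}},"gripper":{"type":"number"},"squeeze":{"type":"number"}},"required":["series"]}

```bash
mkdir -p pics; ls
python3 - <<'E'
from workcell import bot,get_image
import cv2
for n in("top","side"):
    d=get_image(n); cv2.imwrite(f"pics/{n}0.png",d["color"][:,:,::-1]); print(n,d["vfov"],d["cx"],d["cy"],d["R"],d["t"])
print(bot.sense())
E
```

```text
pics
top 51.61143953814887 322.20467781061586 200.38771713562733 [[ 0.02814754 -0.99957715 -0.00729659]
 [-0.99540212 -0.02735991 -0.09179349]
 [ 0.09155504  0.0098468  -0.99575133]] [  18.19869527  438.910875   1199.39921862]
side 44.873612149618076 318.8618625960676 196.14843669657532 [[ 0.99913464 -0.0392005  -0.01390284]
 [-0.0363538  -0.66065014 -0.74981317]
 [ 0.02020814  0.74966973 -0.66150353]] [-459.7199199    74.5592945  1835.86730898]
{'clock': 0.1, 'q': array([-1.19302088e+00,  2.38707884e-01, -1.41557622e-02,  1.31918631e+00,
        2.39389643e-05,  1.57076252e+00]), 'qd': array([ 1.59056479e-03, -9.15685713e-04,  1.38194632e-03, -2.41333068e-03,
        1.20368643e-04,  5.82728608e-05]), 'tau': array([-1.61718672e-03, -5.39724040e+01,  3.46997809e+01,  1.35107434e-02,
        5.91725176e-07, -2.72719490e-05]), 'tcp_pos': array([ 193.52180724, -487.64253948,  230.75419853]), 'tool_rot': array([-6.17914054e-04,  9.82210325e-01,  1.87783076e-01, -1.05927557e-04]), 'ft_force': array([-0.09367092, -0.17837127,  0.39559411]), 'wrist_torque': array([-0.00328592,  0.02181986, -0.03346876]), 'gripper_force': 0.0, 'gripper_width': 85.25982329618877}
```

View pics/top0.png

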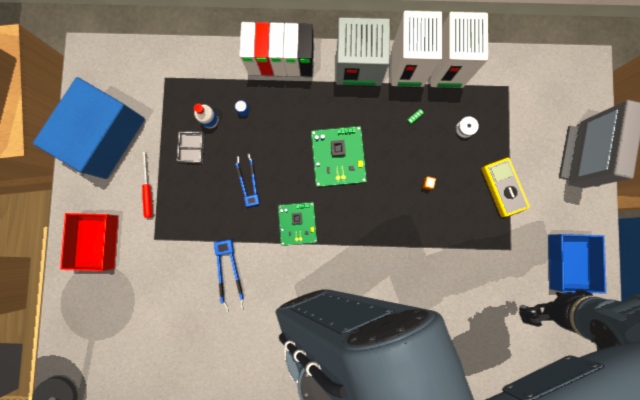

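View pics/side0.png

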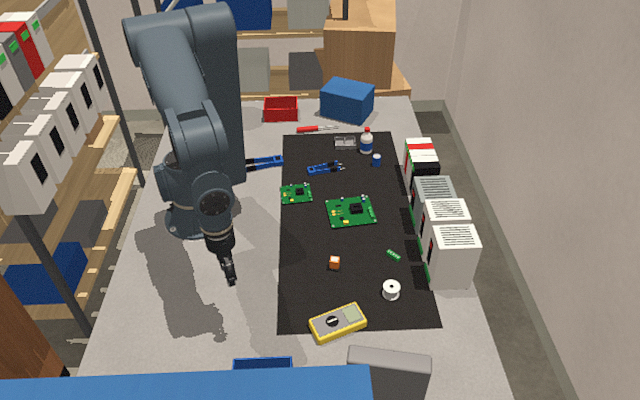

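Top view: the large board is at (338,157) with its pads toward the bottom, and the small decoy board is at (297,224). The relay is at (429,183). There are two tweezers, A at (247,180) and B at (229,273). I'll measure both, along with the other parts.

```bash
cat > h.py <<'E'
from workcell import bot,get_image
import cv2, numpy as np
def shot(n):
    d=get_image(n); d["f"]=200/np.tan(np.radians(d["vfov"]/2)); return d
def cast(d,uv,z):
    uv=np.atleast_2d(np.asarray(uv,float))
    r=np.c_[(uv[:,0]-d["cx"])/d["f"],(uv[:,1]-d["cy"])/d["f"],np.ones(len(uv))]@d["R"]
    c=-d["R"].T@d["t"]
    return (c+r*((z-c[2])/r[:,2])[:,None])
def proj(d,P):
    p=np.atleast_2d(P)@d["R"].T+d["t"]; return p[:,:2]/p[:,2:]*d["f"]+[d["cx"],d["cy"]]
def blobs(d,lo,hi,box,amin=8):
    h=cv2.cvtColor(d["color"],cv2.COLOR_RGB2HSV); m=cv2.inRange(h,np.array(lo),np.array(hi))
    k=np.zeros_like(m); x0,y0,x1,y1=box; k[y0:y1,x0:x1]=m[y0:y1,x0:x1]
    n,l,s,c=cv2.connectedComponentsWithStats(k)
    return [(s[i,4],c[i],np.argwhere(l==i)[:,::-1]) for i in range(1,n) if s[i,4]>=amin]
E
python3 - <<'E'
from h import *
np.set_printoptions(precision=1,suppress=True)
d=shot("top"); s=shot("side")
def rep(nm,d,lo,hi,box,z):
    for a,c,p in blobs(d,lo,hi,box):
        r=cv2.minAreaRect(p.astype(np.float32)); b=cast(d,cv2.boxPoints(r),z)[:,:2]
        print(nm,a,c,"box",b.tolist() and b.round(1).tolist(),"c",cast(d,[r[0]],z)[0],"sz",np.linalg.norm(b[1]-b[0]).round(1),np.linalg.norm(b[2]-b[1]).round(1))
rep("board",d,(45,80,50),(80,255,255),(300,110,380,200),12)
rep("small",d,(45,80,50),(80,255,255),(265,195,325,255),12)
rep("blueA",d,(100,120,60),(125,255,255),(225,145,270,212),15)
rep("blueB",d,(100,120,60),(125,255,255),(205,235,250,315),15)
rep("relay",d,(3,100,80),(22,255,255),(410,170,450,200),46)
rep("pads",d,(20,100,120),(35,255,255),(300,160,380,190),12)
rep("relay side",s,(3,100,80),(22,255,255),(315,245,355,280),46)
c=d["color"][:,:,::-1]
A=cv2.resize(c[145:215,220:280],None,fx=6,fy=6,interpolation=cv2.INTER_CUBIC)[:420,:360]
B=cv2.resize(c[235:315,200:260],None,fx=6,fy=6,interpolation=cv2.INTER_CUBIC)[:480,:360]
W=np.zeros((480,720,3),np.uint8);W[:420,:360]=A;W[:,360:]=B
cv2.imwrite("pics/tw.png",W)
C=np.zeros((520,800,3),np.uint8)
x=cv2.resize(c[120:195,305:375],None,fx=6,fy=6,interpolation=cv2.INTER_CUBIC);C[:450,:420]=x
x=cv2.resize(c[165:200,410:450],None,fx=8,fy=8,interpolation=cv2.INTER_CUBIC);C[:280,440:760]=x
cv2.imwrite("pics/bd.png",C)
E
```

```text
board 2539 [338.2 156.5] box [[651.8, 73.5], [670.7, -80.9], [496.8, -100.2], [478.2, 52.1]] c [573.8 -13.9  12. ] sz 155.5 175.0
small 1302 [297.1 223.2] box [[424.5, 164.6], [436.0, 55.2], [315.2, 42.3], [303.9, 150.7]] c [369.6 103.1  12. ] sz 110.0 121.4
blueA 14 [251.1 161.9] box [[554.1, 249.8], [554.3, 243.9], [542.1, 243.3], [542.0, 249.3]] c [548.1 246.6  15. ] sz 6.0 12.1
blueA 14 [236.7 164.9] box [[543.8, 294.4], [544.1, 285.4], [532.0, 284.8], [531.7, 293.8]] c [537.9 289.6  15. ] sz 9.0 12.1
blueA 276 [249.9 192.4] box [[503.6, 281.4], [513.6, 236.4], [422.0, 214.8], [412.1, 259.5]] c [462.6 248.   15. ] sz 46.1 94.1
blueB 363 [224.8 256.1] box [[309.2, 349.3], [319.6, 293.3], [201.2, 268.7], [190.9, 324.2]] c [254.9 308.8  15. ] sz 56.9 121.0
blueB 15 [240.9 295.6] box [[162.0, 261.6], [162.2, 255.8], [147.9, 255.2], [147.7, 261.0]] c [155.  258.4  15. ] sz 5.8 14.3
blueB 18 [221.9 299.2] box [[151.8, 316.5], [152.0, 310.7], [134.9, 309.8], [134.7, 315.6]] c [143.4 313.1  15. ] sz 5.8 17.1
relay 101 [428.5 182.7] box [[480.5, -256.1], [518.8, -263.4], [512.6, -299.0], [474.3, -291.6]] c [ 496.5 -277.5   46. ] sz 39.1 36.1
pads 28 [360.  163.5] box [[560.3, -73.3], [560.6, -85.3], [545.5, -85.5], [545.1, -73.6]] c [552.9 -79.4  12. ] sz 12.0 15.1
pads 12 [343.  176.8] box [[510.6, -23.6], [516.8, -29.4], [510.9, -35.5], [504.7, -29.7]] c [510.7 -29.6  12. ] sz 8.5 8.5
pads 13 [337.6 177.4] box [[513.2, -8.6], [513.4, -17.6], [504.4, -17.8], [504.2, -8.8]] c [508.8 -13.2  12. ] sz 9.0 9.0
relay side 104 [334.  262.9] box [[484.3, -263.5], [517.6, -265.2], [513.7, -321.3], [481.2, -319.6]] c [ 499.2 -292.8   46. ] sz 33.4 56.2
```

View pics/tw.png

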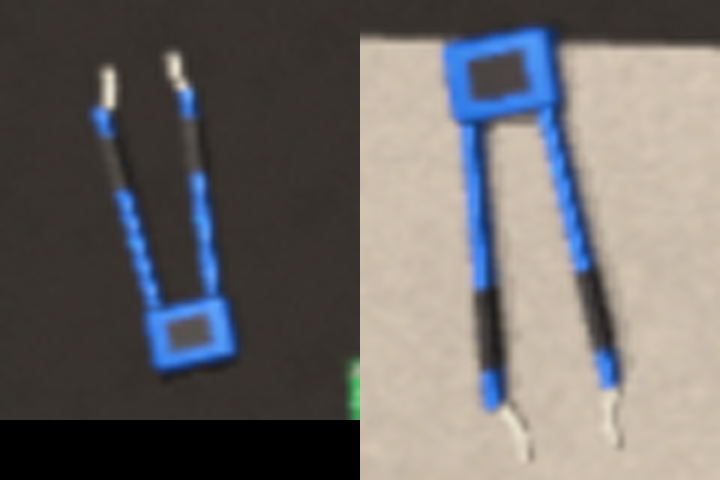

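View pics/bd.png

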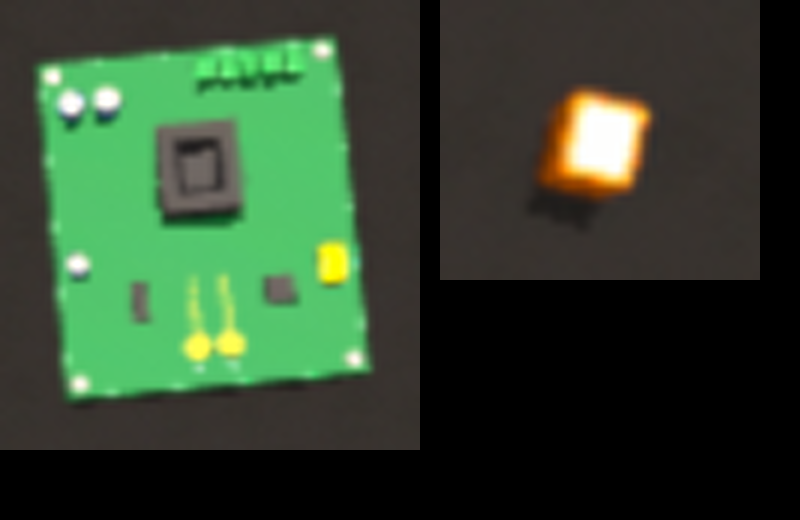

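Crop check: A's tail is about 14 px (39 mm) wide, it is about 152 mm long, and the tips are about 33 mm apart. That matches 155/40/34 mm. B is about 1.3 times larger, so A at (247,180) is the one meant. The larger board is confirmed too, since its pads land where predicted. Next: relay, socket and tweezers in finer detail.

Run:
```python
from h import *
np.set_printoptions(precision=1,suppress=True)
d=shot("top"); s=shot("side")
def up(d,x0,y0,x1,y1,k=8): # upsampled gray, map fn
    g=cv2.resize(d["color"][y0:y1,x0:x1],None,fx=k,fy=k,interpolation=cv2.INTER_CUBIC); 
    return g,(lambda p:(np.asarray(p,float)+.5)/k-.5+[x0,y0])
def biggest(m): return max(cv2.findContours(m.astype(np.uint8),cv2.RETR_EXTERNAL,cv2.CHAIN_APPROX_NONE)[0],key=cv2.contourArea)[:,0,:]
def rect(nm,d,cnt,f,z):
    P=cast(d,f(cnt),z)[:,:2].astype(np.float32); r=cv2.minAreaRect(P)
    b=cv2.boxPoints(r); e=b[1]-b[0]; m=P.mean(0)
    print(nm,"c",np.array(r[0]),"|e|",np.linalg.norm(e),"ang",np.arctan2(e[1],e[0]).round(3),"other",np.linalg.norm(b[2]-b[1]))
g,f=up(d,415,170,445,198); 
for t in (110,150,190): rect(f"relaytop B>{t}",d,biggest(g[:,:,2]>t),f,46)
g,f=up(s,320,248,350,275)
for t in (110,150,190): rect(f"side B>{t}",s,biggest(g[:,:,2]>t),f,46)
g,f=up(d,326,136,352,162)
h=cv2.cvtColor(g,cv2.COLOR_RGB2HSV); rect("socket",d,biggest(h[:,:,1]<90),f,32)
g,f=up(d,302,120,375,190,6); h=cv2.cvtColor(g,cv2.COLOR_RGB2HSV)
for v in (70,90,110):
  m=((h[:,:,1]>100)&(h[:,:,2]>v)); rect("board",d,biggest(m),f,12)
g,f=up(d,228,145,270,212); h=cv2.cvtColor(g,cv2.COLOR_RGB2HSV)
m=((h[:,:,0]>95)&(h[:,:,0]<125)&(h[:,:,1]>110)&(h[:,:,2]>90)).astype(np.uint8)
c=biggest(m); P=cast(d,f(c),20)[:,:2]
m2=cv2.morphologyEx(m*255,cv2.MORPH_CLOSE,np.ones((45,45))); m2=cv2.morphologyEx(m2,cv2.MORPH_OPEN,np.ones((60,60)))
rect("tail",d,biggest(m2),f,20)
w=((h[:,:,1]<80)&(h[:,:,2]>130)).astype(np.uint8)
for q in cv2.findContours(w,cv2.RETR_EXTERNAL,cv2.CHAIN_APPROX_NONE)[0]:
    if cv2.contourArea(q)>60:
        q=q[:,0,:]; print("tip",cast(d,[f(q.mean(0)),f(q[q[:,1].argmin()])],5))
k=((h[:,:,0]<95)|(h[:,:,1]<110))&(h[:,:,2]<60)
b=[x for x in blobs(d,(100,120,60),(125,255,255),(225,145,270,212))]
for a,c,p in b: print(a,cast(d,[c],15))
print(bot.pinch_z)
```

```text
relaytop B>110 c [ 498.  -280.1] |e| 26.309277 ang -0.23 other 23.290596
relaytop B>150 c [ 497.9 -280.1] |e| 24.81103 ang -0.201 other 21.104893
relaytop B>190 c [ 497.9 -280.1] |e| 22.987947 ang -0.196 other 19.433567
side B>110 c [ 500.4 -280. ] |e| 26.956112 ang -0.282 other 23.812618
side B>150 c [ 500.5 -280.1] |e| 24.894175 ang -0.273 other 21.266209
side B>190 c [ 500.3 -280.4] |e| 22.698206 ang -0.261 other 17.970839
socket c [595.1 -11. ] |e| 41.600372 ang -1.451 other 46.877964
board c [574.1 -14.1] |e| 153.69662 ang -1.451 other 173.84685
board c [574.4 -14.2] |e| 153.60635 ang -1.451 other 173.25671
board c [574.7 -14. ] |e| 153.26138 ang -1.452 other 172.73117
tail c [434.  240.4] |e| 41.517395 ang -1.543 other 33.004368
tip [[556.4 289.2   5. ]
 [567.4 290.3   5. ]]
tip [[565.9 255.1   5. ]
 [575.5 258.1   5. ]]
14 [[548.6 246.4  15. ]]
14 [[538.1 288.9  15. ]]
275 [[456.6 246.   15. ]]
18.700000000000003
```

Emit:
{"op": "move_arm", "data": {
  "series": [
    {"tx":3.6,"ty":-0.8,"tz":1.2},
    {"tx":3.6,"ty":-0.8,"tz":1.2},
    {"tx":3.6,"ty":-0.8,"tz":1.2},
    {"tx":3.6,"ty":-0.8,"tz":1.2},
    {"tx":3.6,"ty":-0.8,"tz":1.2},
    {"tx":3.6,"ty":-0.8,"tz":1.2},
    {"tx":3.6,"ty":-0.8,"tz":1.2},
    {"tx":3.6,"ty":-0.8,"tz":1.2},
    {"tx":3.6,"ty":-0.8,"tz":1.2},
    {"tx":3.6,"ty":-0.8,"tz":1.2}
  ],
  "gripper": 0,
  "squeeze": 40
}}

```text
validation failed for argument at $.se...
```

Emit:
{"op": "move_arm", "data": {
  "series": [
    {"yaw":0.12},
    {"yaw":0.12},
    {"yaw":0.12},
    {"yaw":0.12},
    {"yaw":0.12},
    {},
    {},
    {},
    {},
    {}
  ]
}}

```text
validation failed for argument at $.se...
```

```bash
cat >> h.py <<'E'
def go(x,y,z,ang=None):
    b=bot.sense(); w,a,c,e=b["tool_rot"]; th=2*np.arctan2(c,a); p=b["tcp_pos"]
    D=np.array([x,y])-p[:2]; ex=np.array([np.cos(th),np.sin(th)]); ey=np.array([ex[1],-ex[0]])
    dy=0 if ang is None else (th-ang+np.pi/2)%np.pi-np.pi/2
    print("tcp",p.round(1),"th",round(th,3),"q6",b["q"][5].round(2),"t",b["clock"],"-> tx %.2f ty %.2f tz %.2f cm yaw %.3f"%(D@ex/10,D@ey/10,(p[2]-z)/10,dy))
E
python3 - <<'E'
from h import *
go(499,-280,14,-0.23)
d=shot("top");s=shot("side");c=d["color"][:,:,::-1];e=s["color"][:,:,::-1]
W=np.zeros((400,800,3),np.uint8)
W[:,:400]=cv2.resize(c[150:210,400:460],(400,400),interpolation=2);W[:,400:]=cv2.resize(e[230:290,300:360],(400,400),interpolation=2)
cv2.imwrite("pics/above.png",W)
E
```

```text
tcp [ 193.6 -487.8  231.1] th 0.378 q6 1.57 t 0.3 -> tx 36.05 ty -8.05 tz 21.71 cm yaw 0.608
```

View pics/above.png

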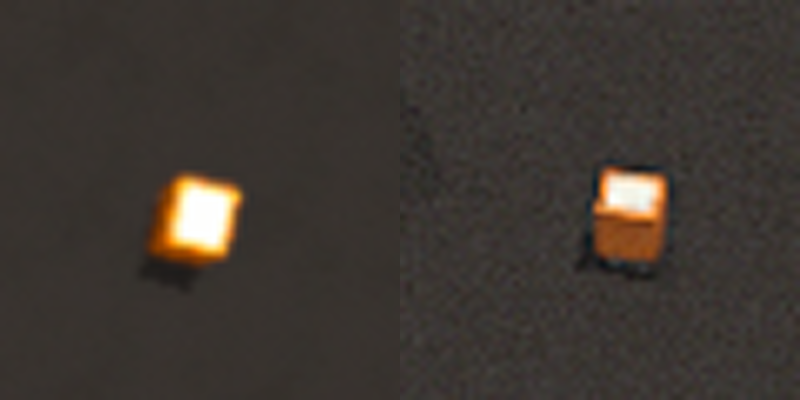

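The picture shows the relay undisturbed (top view about (429,183)); both moves were refused by validation. I'll resend with all four numbers in every row.

Emit:
{"op": "move_arm", "data": {
  "series": [
    {"tx":3.6,"ty":-0.8,"tz":1.2,"yaw":0},
    {"tx":3.6,"ty":-0.8,"tz":1.2,"yaw":0},
    {"tx":3.6,"ty":-0.8,"tz":1.2,"yaw":0},
    {"tx":3.6,"ty":-0.8,"tz":1.2,"yaw":0},
    {"tx":3.6,"ty":-0.8,"tz":1.2,"yaw":0},
    {"tx":3.6,"ty":-0.8,"tz":1.2,"yaw":0},
    {"tx":3.6,"ty":-0.8,"tz":1.2,"yaw":0},
    {"tx":3.6,"ty":-0.8,"tz":1.2,"yaw":0},
    {"tx":3.6,"ty":-0.8,"tz":1.2,"yaw":0},
    {"tx":3.6,"ty":-0.8,"tz":1.2,"yaw":0}
  ],
  "gripper": 0,
  "squeeze": 40
}}

```text
clock: 1.23
tcp_pos: [500.2, -279.5, 110.8]
tool_rot: [0.0, 0.982, 0.188, 0.0]
ft_force: [0.0, -0.8, -0.1]
gripper_width: 85.1
gripper_force: 0.0
```

Emit:
{"op": "move_arm", "data": {
  "series": [
    {"tx":0,"ty":0,"tz":0,"yaw":0.12},
    {"tx":0,"ty":0,"tz":0,"yaw":0.12},
    {"tx":0,"ty":0,"tz":0,"yaw":0.12},
    {"tx":0,"ty":0,"tz":0,"yaw":0.12},
    {"tx":-0.1,"ty":0,"tz":0,"yaw":0.12},
    {"tx":0,"ty":0,"tz":2.0,"yaw":0},
    {"tx":0,"ty":0,"tz":2.5,"yaw":0},
    {"tx":0,"ty":0,"tz":2.5,"yaw":0},
    {"tx":0,"ty":0,"tz":1.8,"yaw":0},
    {"tx":0,"ty":0,"tz":0.7,"yaw":0}
  ]
}}

```text
clock: 2.07
tcp_pos: [496.3, -279.8, 13.7]
tool_rot: [-0.001, 0.994, -0.111, -0.002]
ft_force: [-0.3, 0.2, 0.2]
gripper_width: 85.0
gripper_force: 0.0
```

Emit:
{"op": "move_arm", "data": {
  "series": [
    {"tx":0,"ty":0,"tz":0,"yaw":0},
    {"tx":0,"ty":0,"tz":0,"yaw":0},
    {"tx":0,"ty":0,"tz":0,"yaw":0},
    {"tx":0,"ty":0,"tz":0,"yaw":0},
    {"tx":0,"ty":0,"tz":0,"yaw":0},
    {"tx":0,"ty":0,"tz":0,"yaw":0},
    {"tx":0,"ty":0,"tz":0,"yaw":0},
    {"tx":0,"ty":0,"tz":0,"yaw":0},
    {"tx":0,"ty":0,"tz":0,"yaw":0},
    {"tx":0,"ty":0,"tz":0,"yaw":0}
  ],
  "gripper": 1,
  "squeeze": 40
}}

```text
clock: 2.9
tcp_pos: [498.5, -281.1, 17.5]
tool_rot: [0.0, 0.994, -0.111, 0.001]
ft_force: [-0.7, 0.8, 7.8]
gripper_width: 25.5
gripper_force: 39.5
```

Run:
```python
from h import *
print(bot.pinch_z); go(595.3,-11,100,0.12)
```

```text
18.700000000000003
tcp [ 498.5 -281.1   17.5] th -0.222 q6 2.85 t 2.9 -> tx 3.49 ty -28.48 tz -8.25 cm yaw -0.342
```

Grip width 25.5 mm, so the pads are on the 26 mm faces, as planned.

Emit:
{"op": "move_arm", "data": {
  "series": [
    {"tx":0,"ty":0,"tz":-2.5,"yaw":0},
    {"tx":0,"ty":0,"tz":-3,"yaw":0},
    {"tx":0.2,"ty":-2.0,"tz":-2,"yaw":0},
    {"tx":0.5,"ty":-4.0,"tz":0,"yaw":0},
    {"tx":0.5,"ty":-4.0,"tz":0,"yaw":0},
    {"tx":0.5,"ty":-4.0,"tz":0,"yaw":0},
    {"tx":0.5,"ty":-4.0,"tz":0,"yaw":0},
    {"tx":0.5,"ty":-4.0,"tz":0,"yaw":0},
    {"tx":0.5,"ty":-4.0,"tz":0,"yaw":0},
    {"tx":0.3,"ty":-2.5,"tz":0,"yaw":0}
  ]
}}

```text
clock: 3.73
tcp_pos: [582.6, -61.7, 93.6]
tool_rot: [-0.023, 0.998, -0.064, 0.002]
ft_force: [0.3, -0.5, -1.0]
gripper_width: 25.7
gripper_force: 39.6
```

Emit:
{"op": "move_arm", "data": {
  "series": [
    {"tx":0,"ty":0,"tz":0,"yaw":-0.11},
    {"tx":0,"ty":0,"tz":0,"yaw":-0.11},
    {"tx":0,"ty":0,"tz":0,"yaw":-0.12},
    {"tx":0,"ty":0,"tz":1,"yaw":0},
    {"tx":0,"ty":0,"tz":1,"yaw":0},
    {"tx":0,"ty":0,"tz":0.5,"yaw":0},
    {"tx":0,"ty":0,"tz":0,"yaw":0},
    {"tx":0,"ty":0,"tz":0,"yaw":0},
    {"tx":0,"ty":0,"tz":0,"yaw":0},
    {"tx":0,"ty":0,"tz":0,"yaw":0}
  ]
}}

```text
clock: 4.57
tcp_pos: [582.1, -62.7, 68.6]
tool_rot: [-0.022, 0.994, 0.103, 0.005]
ft_force: [-0.1, 0.7, -0.2]
gripper_width: 25.4
gripper_force: 39.5
```

Run:
```python
from h import *
go(595.3,-11,57,0.12); s=bot.sense(); print(s["ft_force"],s["gripper_width"])
d=shot("top");s=shot("side");c=d["color"][:,:,::-1];e=s["color"][:,:,::-1]
W=np.zeros((400,800,3),np.uint8)
W[:,:400]=cv2.resize(c[110:190,300:380],(400,400),interpolation=2);W[:,400:]=cv2.resize(e[165:235,315:385],(400,400),interpolation=2)
cv2.imwrite("pics/above2.png",W)
```

```text
tcp [582.1 -62.7  68.6] th 0.207 q6 2.8 t 4.5667 -> tx 2.36 ty -4.79 tz 1.16 cm yaw 0.087
[-0.08764174  0.72154357 -0.22572741] 25.38917752072208
```

View pics/above2.png

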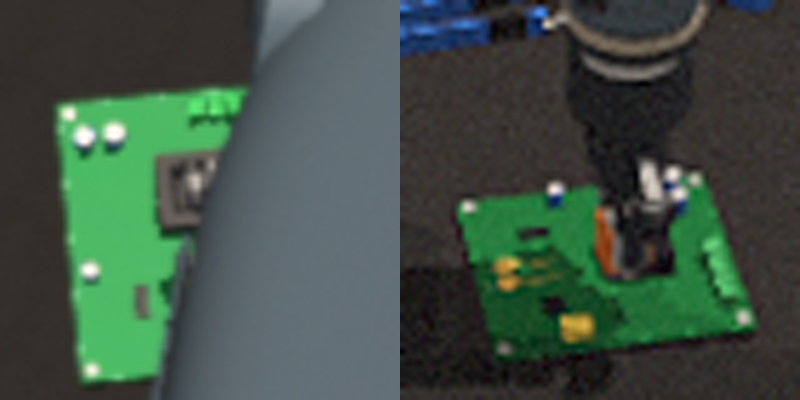

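The side view shows the relay held just short (-y) of the socket at about (350,210); the arm hides it in the top view. The tool picked up about 2.5° of tilt because joint 6 came near its limit (θ = q1 − q6 + π). I'll turn the half turn away from that limit and check the tilt.

Emit:
{"op": "move_arm", "data": {
  "series": [
    {"tx":0,"ty":0,"tz":-1,"yaw":-0.12},
    {"tx":0,"ty":0,"tz":-1,"yaw":-0.12},
    {"tx":0,"ty":0,"tz":0,"yaw":-0.12},
    {"tx":0,"ty":0,"tz":0,"yaw":-0.12},
    {"tx":0,"ty":0,"tz":0,"yaw":-0.12},
    {"tx":0,"ty":0,"tz":0,"yaw":-0.12},
    {"tx":0,"ty":0,"tz":0,"yaw":-0.12},
    {"tx":0,"ty":0,"tz":0,"yaw":-0.12},
    {"tx":0,"ty":0,"tz":0,"yaw":-0.12},
    {"tx":0,"ty":0,"tz":0,"yaw":-0.12}
  ]
}}

```text
clock: 5.5
tcp_pos: [581.9, -63.6, 88.6]
tool_rot: [-0.015, 0.76, 0.649, 0.017]
ft_force: [0.5, -0.2, -1.0]
gripper_width: 24.9
gripper_force: 39.5
```

```bash
cat >> h.py <<'E'
from scipy.spatial.transform import Rotation as Ro
def st():
    s=bot.sense(); q=s["tool_rot"]; M=Ro.from_quat([q[1],q[2],q[3],q[0]]).as_matrix()
    print("q",s["q"].round(3),"tool z",M[:,2].round(4),"x",M[:,0].round(4),"tcp",s["tcp_pos"].round(1)); return s,M
E
python3 -c "
from h import *
st()"
```

```text
q [-0.132  0.42  -0.124  1.026  0.045  1.595] tool z [ 0.0059  0.0447 -0.999 ] x [0.1562 0.9867 0.0451] tcp [581.9 -63.6  88.6]
```

The tilt (q5 = 0.045) stays in the commanded pose. The lower limit of joint 6 should push q5 the other way, so I'll turn there to undo it. There is plenty of time.

Emit:
{"op": "move_arm", "data": {
  "series": [
    {"tx":0,"ty":0,"tz":0,"yaw":-0.12},
    {"tx":0,"ty":0,"tz":0,"yaw":-0.12},
    {"tx":0,"ty":0,"tz":0,"yaw":-0.12},
    {"tx":0,"ty":0,"tz":0,"yaw":-0.12},
    {"tx":0,"ty":0,"tz":0,"yaw":-0.12},
    {"tx":0,"ty":0,"tz":0,"yaw":-0.12},
    {"tx":0,"ty":0,"tz":0,"yaw":-0.12},
    {"tx":0,"ty":0,"tz":0,"yaw":-0.12},
    {"tx":0,"ty":0,"tz":0,"yaw":-0.12},
    {"tx":0,"ty":0,"tz":0,"yaw":-0.12}
  ]
}}

```text
clock: 6.33
tcp_pos: [581.9, -63.6, 88.6]
tool_rot: [-0.003, 0.261, 0.965, 0.022]
ft_force: [0.2, 0.9, -0.6]
gripper_width: 25.3
gripper_force: 39.5
```

Emit:
{"op": "move_arm", "data": {
  "series": [
    {"tx":0,"ty":0,"tz":0,"yaw":-0.12},
    {"tx":0,"ty":0,"tz":0,"yaw":-0.12},
    {"tx":0,"ty":0,"tz":0,"yaw":-0.12},
    {"tx":0,"ty":0,"tz":0,"yaw":-0.12},
    {"tx":0,"ty":0,"tz":0,"yaw":-0.12},
    {"tx":0,"ty":0,"tz":0,"yaw":-0.12},
    {"tx":0,"ty":0,"tz":0,"yaw":-0.12},
    {"tx":0,"ty":0,"tz":0,"yaw":-0.12},
    {"tx":0,"ty":0,"tz":0,"yaw":-0.12},
    {"tx":0,"ty":0,"tz":0,"yaw":-0.12}
  ]
}}

```text
clock: 7.17
tcp_pos: [581.9, -63.6, 88.6]
tool_rot: [0.01, -0.33, 0.944, 0.02]
ft_force: [0.7, 0.2, -0.2]
gripper_width: 25.1
gripper_force: 39.5
```

Emit:
{"op": "move_arm", "data": {
  "series": [
    {"tx":0,"ty":0,"tz":0,"yaw":-0.12},
    {"tx":0,"ty":0,"tz":0,"yaw":-0.12},
    {"tx":0,"ty":0,"tz":0,"yaw":-0.12},
    {"tx":0,"ty":0,"tz":0,"yaw":-0.12},
    {"tx":0,"ty":0,"tz":0,"yaw":-0.12},
    {"tx":0,"ty":0,"tz":0,"yaw":-0.12},
    {"tx":0,"ty":0,"tz":0,"yaw":-0.12},
    {"tx":0,"ty":0,"tz":0,"yaw":-0.12},
    {"tx":0,"ty":0,"tz":0,"yaw":-0.12},
    {"tx":0,"ty":0,"tz":0,"yaw":-0.12}
  ]
}}

```text
clock: 8.0
tcp_pos: [581.9, -63.6, 88.6]
tool_rot: [-0.02, 0.805, -0.593, -0.011]
ft_force: [0.4, 0.2, 0.8]
gripper_width: 25.2
gripper_force: 39.5
```

Emit:
{"op": "move_arm", "data": {
  "series": [
    {"tx":0,"ty":0,"tz":0,"yaw":-0.12},
    {"tx":0,"ty":0,"tz":0,"yaw":-0.12},
    {"tx":0,"ty":0,"tz":0,"yaw":-0.12},
    {"tx":0,"ty":0,"tz":0,"yaw":-0.12},
    {"tx":0,"ty":0,"tz":0,"yaw":-0.12},
    {"tx":0,"ty":0,"tz":0,"yaw":-0.12},
    {"tx":0,"ty":0,"tz":0,"yaw":-0.12},
    {"tx":0,"ty":0,"tz":0,"yaw":-0.12},
    {"tx":0,"ty":0,"tz":0,"yaw":-0.12},
    {"tx":0,"ty":0,"tz":0,"yaw":-0.06}
  ]
}}

```text
clock: 8.83
tcp_pos: [581.9, -63.6, 88.6]
tool_rot: [-0.022, 0.998, -0.066, 0.001]
ft_force: [-0.1, -1.2, -1.0]
gripper_width: 25.5
gripper_force: 39.5
```

```bash
python3 -c "
from h import *
st()"
```

```text
q [-0.132  0.42  -0.125  1.026  0.045 -3.142] tool z [ 0.0058  0.0447 -0.999 ] x [ 9.913e-01 -1.318e-01 -1.000e-04] tcp [581.9 -63.6  88.6]
```

Emit:
{"op": "move_arm", "data": {
  "series": [
    {"tx":0,"ty":1.5,"tz":0,"yaw":0},
    {"tx":0,"ty":1.5,"tz":0,"yaw":0},
    {"tx":0,"ty":0,"tz":0,"yaw":0},
    {"tx":0,"ty":0,"tz":0,"yaw":0},
    {"tx":0,"ty":0,"tz":0,"yaw":0},
    {"tx":0,"ty":0,"tz":0,"yaw":0},
    {"tx":0,"ty":0,"tz":0,"yaw":0},
    {"tx":0,"ty":0,"tz":0,"yaw":0},
    {"tx":0,"ty":0,"tz":0,"yaw":0},
    {"tx":0,"ty":0,"tz":0,"yaw":0}
  ]
}}

```text
clock: 9.67
tcp_pos: [579.6, -80.1, 87.0]
tool_rot: [-0.017, 0.997, -0.078, 0.001]
ft_force: [-0.7, 1.2, -0.5]
gripper_width: 25.9
gripper_force: 39.5
```

```bash
python3 -c "
from h import *
st()"
```

```text
q [-0.155  0.421 -0.127  1.024  0.034 -3.141] tool z [ 0.0046  0.0341 -0.9994] x [ 9.878e-01 -1.558e-01 -8.000e-04] tcp [579.6 -80.1  87. ]
```

Emit:
{"op": "move_arm", "data": {
  "series": [
    {"tx":0,"ty":1.5,"tz":0,"yaw":0},
    {"tx":0,"ty":1.5,"tz":0,"yaw":0},
    {"tx":0,"ty":1.5,"tz":-0.3,"yaw":0},
    {"tx":0,"ty":1.5,"tz":0,"yaw":0},
    {"tx":0,"ty":1.5,"tz":-0.3,"yaw":0},
    {"tx":0,"ty":1.5,"tz":0,"yaw":0},
    {"tx":0,"ty":0,"tz":0,"yaw":0},
    {"tx":0,"ty":0,"tz":0,"yaw":0},
    {"tx":0,"ty":0,"tz":0,"yaw":0},
    {"tx":0,"ty":0,"tz":0,"yaw":0}
  ]
}}

```text
clock: 10.5
tcp_pos: [570.9, -128.7, 91.1]
tool_rot: [-0.001, 0.994, -0.112, -0.0]
ft_force: [-0.4, 0.1, -0.8]
gripper_width: 25.5
gripper_force: 39.5
```

```bash
python3 -c "
from h import *
st()"
```

```text
q [-2.220e-01  4.180e-01 -1.190e-01  1.034e+00  2.000e-03 -3.141e+00] tool z [-7.0e-04  1.7e-03 -1.0e+00] x [ 0.9751 -0.2216 -0.001 ] tcp [ 570.9 -128.7   91.1]
```

The tilt is gone (0.002). Now the half-turn solution (q6 near −0.14), then over the socket.

Emit:
{"op": "move_arm", "data": {
  "series": [
    {"tx":0,"ty":0,"tz":0,"yaw":0.12},
    {"tx":0,"ty":0,"tz":0,"yaw":0.12},
    {"tx":0,"ty":0,"tz":0,"yaw":0.12},
    {"tx":0,"ty":0,"tz":0,"yaw":0.12},
    {"tx":0,"ty":0,"tz":0,"yaw":0.12},
    {"tx":0,"ty":0,"tz":0,"yaw":0.12},
    {"tx":0,"ty":0,"tz":0,"yaw":0.12},
    {"tx":0,"ty":0,"tz":0,"yaw":0.12},
    {"tx":0,"ty":0,"tz":0,"yaw":0.12},
    {"tx":0,"ty":0,"tz":0,"yaw":0.12}
  ]
}}

```text
clock: 11.33
tcp_pos: [571.0, -128.5, 91.1]
tool_rot: [-0.0, 0.755, -0.655, -0.001]
ft_force: [0.7, -1.2, -0.3]
gripper_width: 25.3
gripper_force: 39.5
```

Emit:
{"op": "move_arm", "data": {
  "series": [
    {"tx":0,"ty":0,"tz":0,"yaw":0.12},
    {"tx":0,"ty":0,"tz":0,"yaw":0.12},
    {"tx":0,"ty":0,"tz":0,"yaw":0.12},
    {"tx":0,"ty":0,"tz":0,"yaw":0.12},
    {"tx":0,"ty":0,"tz":0,"yaw":0.12},
    {"tx":0,"ty":0,"tz":0,"yaw":0.12},
    {"tx":0,"ty":0,"tz":0,"yaw":0.12},
    {"tx":0,"ty":0,"tz":0,"yaw":0.12},
    {"tx":0,"ty":0,"tz":0,"yaw":0.12},
    {"tx":0,"ty":0,"tz":0,"yaw":0.12}
  ]
}}

```text
clock: 12.17
tcp_pos: [571.0, -128.5, 91.1]
tool_rot: [-0.0, -0.254, 0.967, 0.001]
ft_force: [-0.5, -0.8, -0.2]
gripper_width: 25.2
gripper_force: 39.5
```

Emit:
{"op": "move_arm", "data": {
  "series": [
    {"tx":0,"ty":0,"tz":0,"yaw":0.1},
    {"tx":0,"ty":0,"tz":0,"yaw":0.1},
    {"tx":0,"ty":0,"tz":0,"yaw":0.1},
    {"tx":0,"ty":0,"tz":0,"yaw":0.1},
    {"tx":-0.8,"ty":2.4,"tz":0,"yaw":0},
    {"tx":-0.8,"ty":2.4,"tz":0,"yaw":0},
    {"tx":-0.8,"ty":2.4,"tz":0,"yaw":0},
    {"tx":-0.8,"ty":2.2,"tz":0,"yaw":0},
    {"tx":-0.6,"ty":1.5,"tz":0,"yaw":0},
    {"tx":0,"ty":0.5,"tz":0,"yaw":0}
  ]
}}

```text
clock: 13.0
tcp_pos: [596.0, -8.5, 91.3]
tool_rot: [0.0, -0.06, 0.998, 0.001]
ft_force: [1.0, -0.1, -0.3]
gripper_width: 25.4
gripper_force: 39.5
```

Run:
```python
from h import *
st(); go(595.3,-11,57,0.12)
s=shot("side"); t=shot("top")
# orange relay in side view
for a,c,p in blobs(s,(3,110,80),(20,255,255),(340,170,380,230),5): print(a,c,p.min(0),p.max(0))
for a,c,p in blobs(t,(3,110,80),(20,255,255),(310,110,370,175),5): print('top',a,c,p.min(0),p.max(0))
print("expected relay centre px side (case mid)",proj(s,[[595.3,-11,91+8]]))
e=s["color"][:,:,::-1]; c=t["color"][:,:,::-1]
W=np.zeros((400,800,3),np.uint8)
W[:,:400]=cv2.resize(c[110:180,305:375],(400,400),interpolation=2);W[:,400:]=cv2.resize(e[165:230,320:385],(400,400),interpolation=2)
cv2.imwrite("pics/above3.png",W)
```

```text
q [-0.015  0.435 -0.092  1.044  0.002 -0.136] tool z [-1.0e-04  2.1e-03 -1.0e+00] x [-9.927e-01 -1.203e-01 -2.000e-04] tcp [596.   -8.5  91.3]
tcp [596.   -8.5  91.3] th 3.262 q6 -0.14 t 13.0 -> tx 0.10 ty -0.24 tz 3.43 cm yaw 0.001
29 [352.5862069  191.27586207] [351 186] [354 197]
5 [360.2 194.2] [360 193] [361 196]
expected relay centre px side (case mid) [[355.47706887 192.31369477]]
```

View pics/above3.png

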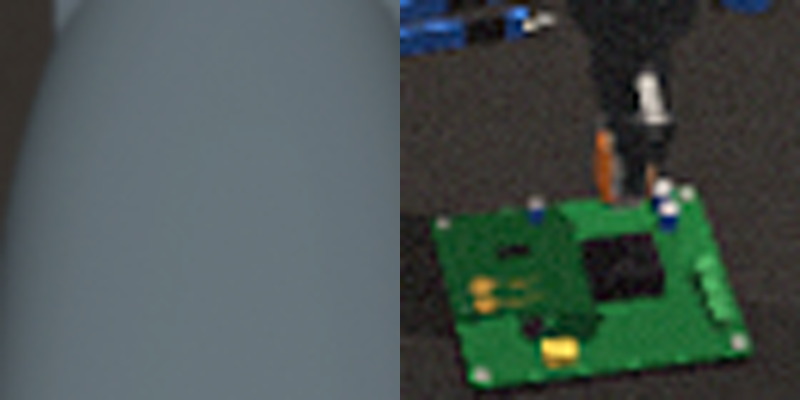

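The side view shows the relay held level above the socket, with orange strips either side of the finger at columns 351–354 and 360–361. The top view is hidden by the arm. I'll compare relay and board in the side view before going down.

Run:
```python
from h import *
np.set_printoptions(precision=2,suppress=True)
s=shot("side")
h=cv2.cvtColor(cv2.resize(s["color"][160:240,310:390],None,fx=8,fy=8,interpolation=cv2.INTER_CUBIC),cv2.COLOR_RGB2HSV)
f=lambda p:(np.asarray(p,float)+.5)/8-.5+[310,160]
m=((h[:,:,0]>40)&(h[:,:,0]<85)&(h[:,:,1]>90)).astype(np.uint8)
c=max(cv2.findContours(cv2.morphologyEx(m,cv2.MORPH_CLOSE,np.ones((41,41))),0,1)[0],key=cv2.contourArea)[:,0]
P=cast(s,f(c),12)[:,:2].astype(np.float32); r=cv2.minAreaRect(P); print("board side",r)
a=0.12;R=np.array([[np.cos(a),-np.sin(a)],[np.sin(a),np.cos(a)]])
b=bot.sense()["tcp_pos"]
for nm,z,lo,hi in(("case",b[2]+8,(3,100,60),(22,255,255)),):
    o=cv2.inRange(h,np.array(lo),np.array(hi))
    for rr in (189,191,193,195):
        row=np.where(o[int((rr-160+.5)*8)]>0)[0]; row=(row+.5)/8-.5+310; row=row[(row>346)&(row<366)]
        if len(row): print("row",rr,"cols",row.min(),row.max())
    for z in (b[2]-5,b[2]+10,b[2]+25):
        q=np.array([[x,y] for x in(-15,15) for y in(-13,13)])@R.T+b[:2]
        print("pred z",z, proj(s,np.c_[q,np.full(4,z)]).tolist())
```

```text
board side ((577.422607421875, -16.232566833496094), (176.03836059570312, 159.27471923828125), 6.899352550506592)
row 189 cols 350.9375 354.0625
row 191 cols 350.5625 353.8125
row 193 cols 350.6875 361.4375
row 195 cols 351.0625 360.3125
pred z 86.19287572126208 [[352.00090030793257, 197.72654503564902], [350.5290303988236, 193.12730437038084], [360.02302028591726, 196.7805222631489], [358.4675985473382, 192.19989907250817]]
pred z 101.19287572126208 [[352.13023752380957, 194.6426745872257], [350.6487649640718, 190.0512098381576], [360.19722276531894, 193.69708927989802], [358.63126631369346, 189.12432646737793]]
pred z 116.19287572126208 [[352.26104018736214, 191.52386252706228], [350.7698413973265, 186.9406414442795], [360.3733953302423, 190.57878522765563], [358.7967649025104, 186.01434985262946]]
```

Emit:
{"op": "move_arm", "data": {
  "series": [
    {"tx":-0.04,"ty":-0.32,"tz":1,"yaw":0},
    {"tx":0,"ty":0,"tz":1.2,"yaw":0},
    {"tx":0,"ty":0,"tz":1.0,"yaw":0},
    {"tx":0,"ty":0,"tz":0.5,"yaw":0},
    {"tx":0,"ty":0,"tz":0,"yaw":0},
    {"tx":0,"ty":0,"tz":0.15,"yaw":0},
    {"tx":0,"ty":0,"tz":0.15,"yaw":0},
    {"tx":0,"ty":0,"tz":0.15,"yaw":0},
    {"tx":0,"ty":0,"tz":0.15,"yaw":0},
    {"tx":0,"ty":0,"tz":0.15,"yaw":0}
  ]
}}

```text
clock: 13.98
tcp_pos: [596.6, -14.3, 48.9]
tool_rot: [0.001, -0.059, 0.998, 0.001]
ft_force: [-9.1, 0.4, 32.3]
gripper_width: 25.4
gripper_force: 43.9
```

Run:
```python
from h import *
s,_=st(); print(s["ft_force"],s["wrist_torque"])
```

```text
q [-0.025  0.471 -0.152  0.947  0.001 -0.143] tool z [ 0.0017  0.0012 -1.    ] x [-0.9931 -0.1176 -0.0018] tcp [596.6 -14.3  48.9]
[-9.14059806  0.41935029 32.33002651] [-0.14766284  2.07672463 -0.08157525]
```

It touched the socket rim, because the last reading had not settled and I was 2.5 mm too far in −y. Back up, correct, settle, go down.

Emit:
{"op": "move_arm", "data": {
  "series": [
    {"tx":0,"ty":0,"tz":-0.4,"yaw":0},
    {"tx":0,"ty":0,"tz":-0.4,"yaw":0},
    {"tx":-0.03,"ty":0.26,"tz":0,"yaw":0},
    {"tx":0,"ty":0,"tz":0,"yaw":0},
    {"tx":0,"ty":0,"tz":0,"yaw":0},
    {"tx":0,"ty":0,"tz":0,"yaw":0},
    {"tx":0,"ty":0,"tz":0,"yaw":0},
    {"tx":0,"ty":0,"tz":0,"yaw":0},
    {"tx":0,"ty":0,"tz":0,"yaw":0},
    {"tx":0,"ty":0,"tz":0,"yaw":0}
  ]
}}

```text
clock: 14.82
tcp_pos: [595.9, -11.7, 54.7]
tool_rot: [-0.0, -0.059, 0.998, 0.001]
ft_force: [-0.7, 0.2, 0.4]
gripper_width: 25.2
gripper_force: 39.5
```

Run:
```python
from h import *
s,_=st(); print(s["ft_force"]); go(596.8,-11.6,46)
```

```text
q [-0.02   0.466 -0.143  0.963  0.001 -0.138] tool z [-8.0e-04  1.5e-03 -1.0e+00] x [-9.931e-01 -1.175e-01  6.000e-04] tcp [595.9 -11.7  54.7]
[-0.72019472  0.22106313  0.4339226 ]
tcp [595.9 -11.7  54.7] th 3.259 q6 -0.14 t 14.8167 -> tx -0.09 ty 0.00 tz 0.87 cm yaw 0.000
```

Emit:
{"op": "move_arm", "data": {
  "series": [
    {"tx":-0.06,"ty":0,"tz":0,"yaw":0},
    {"tx":0,"ty":0,"tz":0.2,"yaw":0},
    {"tx":0,"ty":0,"tz":0.1,"yaw":0},
    {"tx":0,"ty":0,"tz":0.1,"yaw":0},
    {"tx":0,"ty":0,"tz":0.1,"yaw":0},
    {"tx":0,"ty":0,"tz":0.1,"yaw":0},
    {"tx":0,"ty":0,"tz":0.1,"yaw":0},
    {"tx":0,"ty":0,"tz":0.1,"yaw":0},
    {"tx":0,"ty":0,"tz":0,"yaw":0},
    {"tx":0,"ty":0,"tz":0,"yaw":0}
  ]
}}

```text
clock: 15.65
tcp_pos: [596.5, -11.6, 46.8]
tool_rot: [-0.0, -0.059, 0.998, 0.001]
ft_force: [0.4, -0.4, -1.2]
gripper_width: 25.9
gripper_force: 39.5
```

The plug is in the hole with no force. Going down to home.

Emit:
{"op": "move_arm", "data": {
  "series": [
    {"tx":0,"ty":0,"tz":0.15,"yaw":0},
    {"tx":0,"ty":0,"tz":0.15,"yaw":0},
    {"tx":0,"ty":0,"tz":0.15,"yaw":0},
    {"tx":0,"ty":0,"tz":0.15,"yaw":0},
    {"tx":0,"ty":0,"tz":0.1,"yaw":0},
    {"tx":0,"ty":0,"tz":0.1,"yaw":0},
    {"tx":0,"ty":0,"tz":0.1,"yaw":0},
    {"tx":0,"ty":0,"tz":0.1,"yaw":0},
    {"tx":0,"ty":0,"tz":0,"yaw":0},
    {"tx":0,"ty":0,"tz":0,"yaw":0}
  ]
}}

```text
clock: 16.48
tcp_pos: [596.6, -11.6, 39.4]
tool_rot: [0.001, -0.059, 0.998, 0.001]
ft_force: [-8.7, -0.4, 26.3]
gripper_width: 25.2
gripper_force: 43.1
```

Home: TCP 39.4 mm with 26 N push (expected 39.5). Release and rise.

Emit:
{"op": "move_arm", "data": {
  "series": [
    {"tx":0,"ty":0,"tz":-0.1,"yaw":0},
    {"tx":0,"ty":0,"tz":-0.1,"yaw":0},
    {"tx":0,"ty":0,"tz":0,"yaw":0},
    {"tx":0,"ty":0,"tz":0,"yaw":0},
    {"tx":0,"ty":0,"tz":0,"yaw":0},
    {"tx":0,"ty":0,"tz":0,"yaw":0},
    {"tx":0,"ty":0,"tz":-0.5,"yaw":0},
    {"tx":0,"ty":0,"tz":-2,"yaw":0},
    {"tx":0,"ty":0,"tz":-3,"yaw":0},
    {"tx":0,"ty":0,"tz":-3,"yaw":0}
  ],
  "gripper": 0
}}

```text
clock: 17.32
tcp_pos: [595.8, -11.7, 124.3]
tool_rot: [-0.001, -0.059, 0.998, 0.001]
ft_force: [0.5, -0.8, 0.1]
gripper_width: 85.2
gripper_force: 0.0
```

Run:
```python
from h import *
st(); go(522.4,262,110,0.242)
```

```text
q [-0.02   0.412 -0.037  1.124  0.002 -0.138] tool z [-0.0028  0.0016 -1.    ] x [-0.9931 -0.1175  0.0026] tcp [595.8 -11.7 124.3]
tcp [595.8 -11.7 124.3] th 3.259 q6 -0.14 t 17.3167 -> tx 4.08 ty 28.04 tz 1.43 cm yaw -0.124
```

Emit:
{"op": "move_arm", "data": {
  "series": [
    {"tx":0.5,"ty":3.5,"tz":0.1,"yaw":0},
    {"tx":0.5,"ty":3.5,"tz":0.1,"yaw":0},
    {"tx":0.5,"ty":3.5,"tz":0.1,"yaw":0},
    {"tx":0.5,"ty":3.5,"tz":0.1,"yaw":0},
    {"tx":0.5,"ty":3.5,"tz":0.1,"yaw":0},
    {"tx":0.5,"ty":3.5,"tz":0.1,"yaw":0},
    {"tx":0.5,"ty":3.5,"tz":0.1,"yaw":0},
    {"tx":0.5,"ty":3.5,"tz":0.1,"yaw":0},
    {"tx":0,"ty":0,"tz":0,"yaw":-0.06},
    {"tx":0,"ty":0,"tz":0,"yaw":-0.06}
  ]
}}

```text
clock: 18.15
tcp_pos: [523.2, 263.9, 116.4]
tool_rot: [-0.0, -0.122, 0.993, 0.001]
ft_force: [-0.1, 0.0, -1.3]
gripper_width: 85.4
gripper_force: 0.0
```

Run:
```python
from h import *
st(); go(522.4,262,20,0.242)
t=shot("top"); s=shot("side")
e=s["color"][:,:,::-1]; c=t["color"][:,:,::-1]
W=np.zeros((400,800,3),np.uint8)
W[:,:400]=cv2.resize(c[130:210,305:385],(400,400),interpolation=2);W[:,400:]=cv2.resize(e[120:210,300:390],(400,400),interpolation=2)
cv2.imwrite("pics/home.png",W)
np.set_printoptions(precision=1,suppress=True)
# tweezers in side view: tail centre & tips
h=cv2.cvtColor(s["color"],cv2.COLOR_RGB2HSV)
for a,cc,p in blobs(s,(100,120,60),(125,255,255),(295,155,350,180),4): print(a,cc,cast(s,[cc],20)[0])
for a,cc,p in blobs(t,(3,100,80),(22,255,255),(325,130,355,160),5): print("relay top-cam",a,cast(t,[p.mean(0)],68)[0])
for a,cc,p in blobs(t,(0,0,200),(180,120,255),(328,135,352,158),5): print("relay white",a,cast(t,[p.mean(0)],68)[0])
```

```text
q [ 0.466  0.4   -0.079  1.092  0.002  0.222] tool z [-7.0e-04  1.6e-03 -1.0e+00] x [-9.704e-01 -2.416e-01  3.000e-04] tcp [523.2 263.9 116.4]
tcp [523.2 263.9 116.4] th 3.386 q6 0.22 t 18.15 -> tx 0.12 ty -0.16 tz 9.64 cm yaw 0.002
15 [335.2 162.1] [540.2 277.9  20. ]
202 [318.1 169.2] [466.2 233.6  20. ]
17 [338.2 168.1] [550.2 236.   20. ]
relay top-cam 72 [587.9 -10.7  68. ]
relay white 60 [595.8 -11.6  68. ]
```

View pics/home.png

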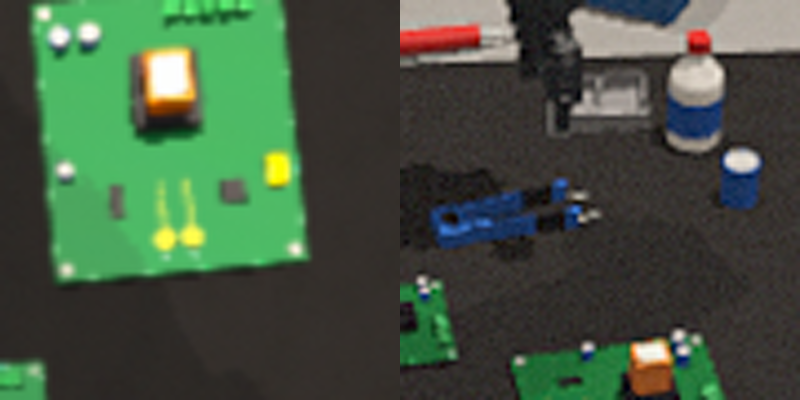

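The picture shows the relay seated upright in the socket at about (338,147) in the top view, and the tweezers and bystanders undisturbed. Now to the tweezers.

Emit:
{"op": "move_arm", "data": {
  "series": [
    {"tx":0,"ty":0,"tz":1.5,"yaw":0},
    {"tx":0,"ty":0,"tz":2,"yaw":0},
    {"tx":0,"ty":0,"tz":2,"yaw":0},
    {"tx":0,"ty":0,"tz":1.5,"yaw":0},
    {"tx":0,"ty":0,"tz":0.5,"yaw":0},
    {"tx":0,"ty":0,"tz":0,"yaw":0},
    {"tx":0,"ty":0,"tz":0,"yaw":0},
    {"tx":0,"ty":0,"tz":0,"yaw":0},
    {"tx":0,"ty":0,"tz":0,"yaw":0},
    {"tx":0,"ty":0,"tz":0,"yaw":0}
  ]
}}

```text
clock: 19.08
tcp_pos: [524.5, 262.0, 42.2]
tool_rot: [0.0, -0.118, 0.993, 0.001]
ft_force: [0.4, -0.5, -0.1]
gripper_width: 85.1
gripper_force: 0.0
```

Run:
```python
from h import *
st(); go(523.2,261.4,4,0.242)
```

```text
q [ 0.462  0.462 -0.188  0.919  0.002  0.225] tool z [ 7.0e-04  2.2e-03 -1.0e+00] x [-0.9719 -0.2353 -0.0012] tcp [524.5 262.   42.2]
tcp [524.5 262.   42.2] th 3.379 q6 0.22 t 19.0833 -> tx 0.14 ty -0.03 tz 3.82 cm yaw -0.004
```

Emit:
{"op": "move_arm", "data": {
  "series": [
    {"tx":0.1,"ty":0,"tz":1,"yaw":0},
    {"tx":0,"ty":0,"tz":1,"yaw":0},
    {"tx":0,"ty":0,"tz":1,"yaw":0},
    {"tx":0,"ty":0,"tz":0.6,"yaw":0},
    {"tx":0,"ty":0,"tz":0.2,"yaw":0},
    {"tx":0,"ty":0,"tz":0,"yaw":0},
    {"tx":0,"ty":0,"tz":0,"yaw":0},
    {"tx":0,"ty":0,"tz":0,"yaw":0},
    {"tx":0,"ty":0,"tz":0,"yaw":0},
    {"tx":0,"ty":0,"tz":0,"yaw":0}
  ]
}}

```text
clock: 19.92
tcp_pos: [523.2, 261.7, 3.7]
tool_rot: [0.0, -0.119, 0.993, 0.001]
ft_force: [0.3, 0.1, -0.6]
gripper_width: 85.7
gripper_force: 0.0
```

Emit:
{"op": "move_arm", "data": {
  "series": [
    {"tx":0,"ty":0,"tz":0,"yaw":0},
    {"tx":0,"ty":0,"tz":0,"yaw":0},
    {"tx":0,"ty":0,"tz":0,"yaw":0},
    {"tx":0,"ty":0,"tz":0,"yaw":0},
    {"tx":0,"ty":0,"tz":0,"yaw":0},
    {"tx":0,"ty":0,"tz":0,"yaw":0},
    {"tx":0,"ty":0,"tz":0,"yaw":0},
    {"tx":0,"ty":0,"tz":0,"yaw":0},
    {"tx":0,"ty":0,"tz":0,"yaw":0},
    {"tx":0,"ty":0,"tz":0,"yaw":0}
  ],
  "gripper": 0.57
}}

```text
clock: 20.75
tcp_pos: [523.3, 261.8, 3.7]
tool_rot: [0.0, -0.119, 0.993, 0.001]
ft_force: [-0.6, -0.5, 6.2]
gripper_width: 37.0
gripper_force: 5.6
```

Emit:
{"op": "move_arm", "data": {
  "series": [
    {"tx":0,"ty":0,"tz":0,"yaw":0},
    {"tx":0,"ty":0,"tz":0,"yaw":0},
    {"tx":0,"ty":0,"tz":0,"yaw":0},
    {"tx":0,"ty":0,"tz":0,"yaw":0},
    {"tx":0,"ty":0,"tz":0,"yaw":0},
    {"tx":0,"ty":0,"tz":-1,"yaw":0},
    {"tx":0,"ty":0,"tz":-2,"yaw":0},
    {"tx":0,"ty":0,"tz":-2,"yaw":0},
    {"tx":0,"ty":0,"tz":-2,"yaw":0},
    {"tx":0,"ty":0,"tz":-1,"yaw":0}
  ],
  "gripper": 0.603
}}

```text
clock: 21.58
tcp_pos: [523.7, 261.8, 85.9]
tool_rot: [0.001, -0.119, 0.993, 0.001]
ft_force: [-0.1, 0.2, -0.3]
gripper_width: 34.2
gripper_force: 6.2
```

Run:
```python
from h import *
w=[]
for i in range(3):
    s=shot("side"); b=bot.sense(); w.append((b["gripper_width"].round(2),b["gripper_force"].round(2)))
print(w); st()
# target: pads true estimate, tool at 50 mm behind pad midpoint along board x
go(509.9-50*np.cos(.12),-21.9-50*np.sin(.12),90,.12)
for a,cc,p in blobs(s,(100,120,60),(125,255,255),(290,120,370,180),4): print(a,cc,p.min(0),p.max(0))
cv2.imwrite("pics/held.png",cv2.resize(s["color"][110:190,280:380,::-1],(800,600)[:2] and (750,600),interpolation=2))
```

```text
Traceback (most recent call last):
AttributeError: 'float' object has no attribute 'round'
```

Run:
```python
from h import *
np.set_printoptions(precision=1,suppress=True)
w=[]
for i in range(3):
    s=shot("side"); b=bot.sense(); w.append((round(b["gripper_width"],2),round(b["gripper_force"],2)))
print(w); st()
go(460.8,-28.2,88,.12)
for a,cc,p in blobs(s,(100,120,60),(125,255,255),(290,120,370,180),4): print(a,cc,p.min(0),p.max(0))
b=bot.sense()["tcp_pos"]; u=np.array([.9715,.237]); z=b[2]-3.7
print("pred tail, tips",proj(s,[[*(b[:2]-91*u),z+20],[*(b[:2]+50*u),z+3]]))
for a,cc,p in blobs(s,(0,0,150),(180,60,255),(325,130,360,165),2): print("tip?",a,cc)
```

```text
[(34.16, 6.19), (33.88, 6.19), (34.15, 6.19)]
q [ 0.5  0.4 -0.1  1.   0.   0.2] tool z [-0.  0. -1.] x [-1.  -0.2  0. ] tcp [522.7 261.3  82.8]
tcp [522.7 261.3  82.8] th 3.379 q6 0.22 t 21.7833 -> tx 12.84 ty -26.68 tz -0.52 cm yaw 0.118
65 [355.  121.2] [342 120] [364 124]
69 [364.5 146.6] [360 142] [369 150]
189 [317.8 154.2] [306 148] [329 160]
15 [338.1 152.1] [337 150] [340 154]
pred tail, tips [[309.8 153.2]
 [342.9 150.5]]
tip? 2 [325.  131.5]
tip? 52 [347.6 130.8]
tip? 10 [335.9 138.7]
tip? 54 [346.6 142.9]
tip? 4 [342.8 151.8]
```

Emit:
{"op": "move_arm", "data": {
  "series": [
    {"tx":0.7,"ty":-1.5,"tz":-0.1,"yaw":0},
    {"tx":1.3,"ty":-2.7,"tz":-0.1,"yaw":0},
    {"tx":1.5,"ty":-3.2,"tz":0,"yaw":0},
    {"tx":1.5,"ty":-3.2,"tz":0,"yaw":0},
    {"tx":1.5,"ty":-3.2,"tz":0,"yaw":0},
    {"tx":1.5,"ty":-3.2,"tz":0,"yaw":0},
    {"tx":1.5,"ty":-3.2,"tz":0,"yaw":0},
    {"tx":1.5,"ty":-3.0,"tz":0,"yaw":0},
    {"tx":1.2,"ty":-2.3,"tz":0,"yaw":0},
    {"tx":0.6,"ty":-1.2,"tz":0,"yaw":0}
  ]
}}

```text
clock: 22.62
tcp_pos: [458.9, -31.1, 83.7]
tool_rot: [-0.002, -0.118, 0.993, 0.001]
ft_force: [0.8, -0.4, -0.5]
gripper_width: 34.2
gripper_force: 6.2
```

Emit:
{"op": "move_arm", "data": {
  "series": [
    {"tx":0,"ty":0,"tz":0,"yaw":0.03},
    {"tx":0,"ty":0,"tz":0,"yaw":0.03},
    {"tx":0,"ty":0,"tz":0,"yaw":0.03},
    {"tx":0,"ty":0,"tz":0,"yaw":0.03},
    {"tx":0,"ty":0,"tz":0,"yaw":0},
    {"tx":0,"ty":0,"tz":0,"yaw":0},
    {"tx":0,"ty":0,"tz":0,"yaw":0},
    {"tx":0,"ty":0,"tz":0,"yaw":0},
    {"tx":0,"ty":0,"tz":0,"yaw":0},
    {"tx":0,"ty":0,"tz":0,"yaw":0}
  ]
}}

```text
clock: 23.45
tcp_pos: [461.4, -28.2, 84.8]
tool_rot: [-0.0, -0.059, 0.998, 0.001]
ft_force: [1.7, 0.7, -1.1]
gripper_width: 34.3
gripper_force: 6.2
```

Run:
```python
from h import *
st(); go(460.8,-28.2,45,.12); b=bot.sense(); print(b["gripper_width"],b["gripper_force"])
```

```text
q [-0.062  0.235 -0.42   0.917  0.001 -0.18 ] tool z [-7.0e-04  1.5e-03 -1.0e+00] x [-9.930e-01 -1.179e-01  5.000e-04] tcp [461.4 -28.2  84.8]
tcp [461.4 -28.2  84.8] th 3.26 q6 -0.18 t 23.45 -> tx 0.06 ty 0.00 tz 3.98 cm yaw -0.002
34.293457951483504 6.206768453121185
```

Emit:
{"op": "move_arm", "data": {
  "series": [
    {"tx":0,"ty":0,"tz":0.6,"yaw":0},
    {"tx":0,"ty":0,"tz":1.0,"yaw":0},
    {"tx":0,"ty":0,"tz":1.2,"yaw":0},
    {"tx":0,"ty":0,"tz":1.2,"yaw":0},
    {"tx":0,"ty":0,"tz":0.7,"yaw":0},
    {"tx":0,"ty":0,"tz":0.3,"yaw":0},
    {"tx":0,"ty":0,"tz":0,"yaw":0},
    {"tx":0,"ty":0,"tz":0,"yaw":0},
    {"tx":0,"ty":0,"tz":0,"yaw":0},
    {"tx":0,"ty":0,"tz":0,"yaw":0}
  ]
}}

```text
clock: 24.28
tcp_pos: [461.9, -28.1, 35.4]
tool_rot: [0.0, -0.059, 0.998, 0.001]
ft_force: [0.5, -0.2, -1.1]
gripper_width: 34.1
gripper_force: 6.2
```

Run:
```python
from h import *
np.set_printoptions(precision=1,suppress=True)
st(); go(460.8,-28.2,28.5,.12)
t=shot("top"); s=shot("side")
c=t["color"][:,:,::-1]; e=s["color"][:,:,::-1]
W=np.zeros((450,800,3),np.uint8)
W[:400,:400]=cv2.resize(c[130:210,300:380],(400,400),interpolation=2);W[:,400:]=cv2.resize(e[180:225,310:350],(400,450),interpolation=2)
cv2.imwrite("pics/pads.png",W)
b=bot.sense()["tcp_pos"]; u=np.array([.993,.119]); n=np.array([-.119,.993])
for nm,d in(("top",t),("side",s)):
    print(nm,"pred tips",proj(d,[[*(b[:2]+50*u+k*n),b[2]-.7] for k in(8,-8)]).tolist(),"pads",proj(d,[[510.9-.95,-22.2+7.95,12],[510.9+.95,-22.2-7.95,12]]).tolist())
```

```text
q [-0.1  0.3 -0.5  0.8  0.  -0.2] tool z [ 0.  0. -1.] x [-1.  -0.1 -0. ] tcp [461.9 -28.1  35.4]
tcp [461.9 -28.1  35.4] th 3.259 q6 -0.18 t 24.2833 -> tx 0.11 ty 0.01 tz 0.69 cm yaw -0.002
top pred tips [[338.0969317031176, 175.7983918316362], [343.53664565867234, 175.3001423175696]] pads [[337.8606932554941, 177.12402269427858], [343.2054689694104, 176.63625095769333]]
side pred tips [[332.33333040505175, 206.69627990563168], [333.1013481293588, 209.5704481932512]] pads [[332.161135073089, 211.10588962072083], [332.92084299687144, 213.98750689501995]]
```

View pics/pads.png

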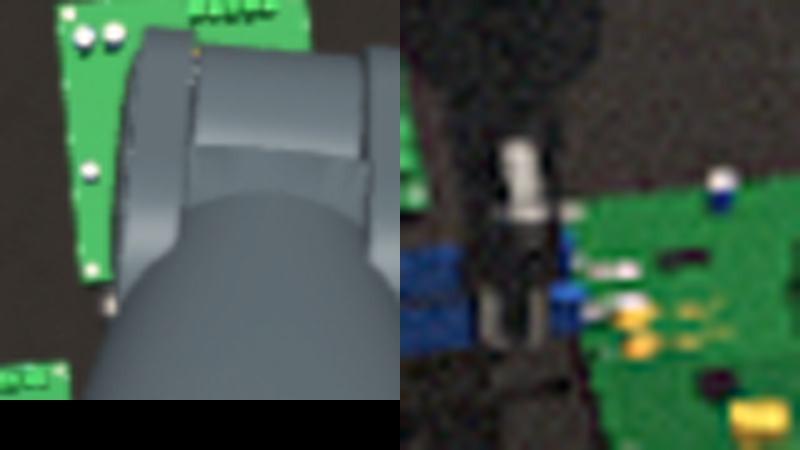

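The side crop shows both steel tips above the gold pads: tip ends near (333.8,207) and (334.7,210), pads near (333.3,211.7) and (334.2,214.5). They look about 1–2 mm too far in +x. I'll correct that and go down to about 15 mm.

Emit:
{"op": "move_arm", "data": {
  "series": [
    {"tx":0.05,"ty":0,"tz":0.1,"yaw":0},
    {"tx":0.05,"ty":0,"tz":0.2,"yaw":0},
    {"tx":0.05,"ty":0,"tz":0.2,"yaw":0},
    {"tx":0,"ty":0,"tz":0.2,"yaw":0},
    {"tx":0,"ty":0,"tz":0.05,"yaw":0},
    {"tx":0,"ty":0,"tz":0,"yaw":0},
    {"tx":0,"ty":0,"tz":0,"yaw":0},
    {"tx":0,"ty":0,"tz":0,"yaw":0},
    {"tx":0,"ty":0,"tz":0,"yaw":0},
    {"tx":0,"ty":0,"tz":0,"yaw":0}
  ]
}}

```text
clock: 25.22
tcp_pos: [460.0, -28.3, 27.4]
tool_rot: [-0.0, -0.059, 0.998, 0.001]
ft_force: [-0.0, 0.8, 0.1]
gripper_width: 33.5
gripper_force: 6.2
```

Run:
```python
from h import *
np.set_printoptions(precision=2,suppress=True)
st(); b=bot.sense(); print(b["clock"],b["gripper_width"],b["gripper_force"])
s=shot("side"); e=s["color"][:,:,::-1]
k=10; g=cv2.resize(s["color"][195:225,320:345],None,fx=k,fy=k,interpolation=cv2.INTER_CUBIC); h=cv2.cvtColor(g,cv2.COLOR_RGB2HSV)
f=lambda p:(np.asarray(p,float)+.5)/k-.5+[320,195]
for nm,m in(("gold",cv2.inRange(h,(15,130,110),(32,255,255))),("steel",cv2.inRange(h,(0,0,115),(180,75,255)))):
    for q in cv2.findContours(m,0,1)[0]:
        if cv2.contourArea(q)>150:
            q=f(q[:,0]); print(nm,"mean",q.mean(0),"min",q.min(0),"max",q.max(0))
p=b["tcp_pos"]; u=np.array([.993,.119]); n=np.array([-.119,.993])
print("pred tips",proj(s,[[*(p[:2]+50*u+j*n),p[2]-.7] for j in(8,-8)]),"pads",proj(s,[[509.95,-14.25,12],[511.85,-30.15,12]]))
cv2.imwrite("pics/fin.png",cv2.resize(e[188:226,306:350],(792,594)[:2] and (660,570),interpolation=2))
```

```text
q [-0.06  0.3  -0.51  0.76  0.   -0.18] tool z [-0.  0. -1.] x [-0.99 -0.12  0.  ] tcp [460.  -28.3  27.4]
25.2167 33.47539681325811 6.208538040518761
gold mean [343.75 221.93] min [342.65 219.65] max [344.45 224.45]
gold mean [333.57 213.98] min [331.85 212.45] max [335.55 215.35]
gold mean [333.4  210.54] min [331.65 209.65] max [335.15 211.45]
steel mean [329.97 211.74] min [328.05 210.65] max [332.35 212.75]
steel mean [329.18 208.19] min [326.55 206.85] max [331.95 209.25]
steel mean [326.43 200.76] min [325.15 199.65] max [327.75 201.95]
steel mean [341.71 197.61] min [340.25 196.35] max [343.35 198.75]
steel mean [321.27 199.57] min [319.55 195.65] max [323.05 203.55]
pred tips [[331.86 208.27]
 [332.62 211.15]] pads [[332.16 211.11]
 [332.92 213.99]]
```

View pics/fin.png

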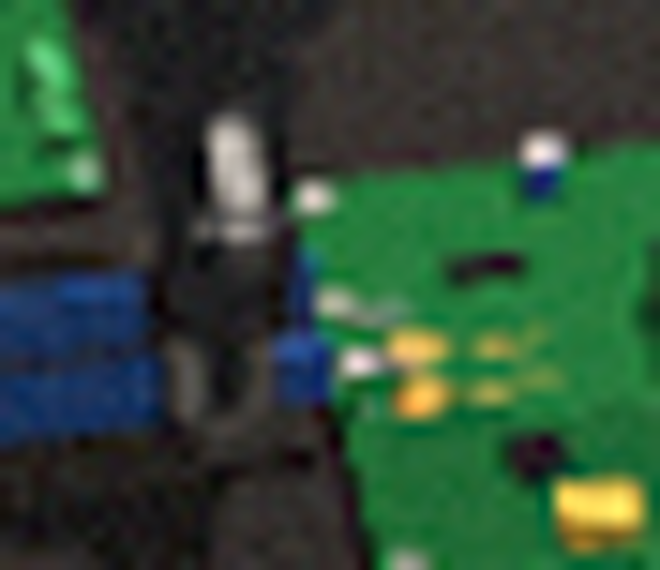

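The final view shows both tips over their pads: upper tip end near (332.5,208.4), lower near (332,212), pads near (333.4,210.6) and (333.6,214). That is about 1 mm short in x and about 15 mm up. I'll nudge +x 1.2 mm and close the grip by a hair, since reading the 26 mm relay suggested the width reads about 0.5 mm low.

Emit:
{"op": "move_arm", "data": {
  "series": [
    {"tx":-0.06,"ty":0,"tz":0,"yaw":0},
    {"tx":-0.06,"ty":0,"tz":0,"yaw":0},
    {"tx":0,"ty":0,"tz":0,"yaw":0},
    {"tx":0,"ty":0,"tz":0,"yaw":0},
    {"tx":0,"ty":0,"tz":0,"yaw":0},
    {"tx":0,"ty":0,"tz":0,"yaw":0},
    {"tx":0,"ty":0,"tz":0,"yaw":0},
    {"tx":0,"ty":0,"tz":0,"yaw":0},
    {"tx":0,"ty":0,"tz":0,"yaw":0},
    {"tx":0,"ty":0,"tz":0,"yaw":0}
  ],
  "gripper": 0.606
}}

```text
clock: 26.1
tcp_pos: [461.2, -28.1, 27.4]
tool_rot: [-0.0, -0.059, 0.998, 0.001]
ft_force: [-0.1, 0.8, -0.7]
gripper_width: 33.5
gripper_force: 6.6
```

Run:
```python
from h import *
np.set_printoptions(precision=2,suppress=True)
A=[];F=[];W=[]
for i in range(12):
    s=shot("side"); A.append(s["color"].astype(float)); b=bot.sense(); W.append(b["gripper_width"]);F.append(b["gripper_force"])
print(np.mean(W),np.std(W),np.mean(F),b["clock"]); st()
im=np.mean(A,0).astype(np.uint8); k=12
g=cv2.resize(im[200:220,322:340],None,fx=k,fy=k,interpolation=cv2.INTER_CUBIC)
g=g.astype(int); sat=g.max(2)-g.min(2); m=((sat<45)&(g.mean(2)>75)).astype(np.uint8)
f=lambda p:(np.asarray(p,float)+.5)/k-.5+[322,200]
for q in cv2.findContours(m,0,1)[0]:
    if cv2.contourArea(q)>150:
        q=q[:,0]; r=q[q[:,0]>q[:,0].max()-10]; print("steel end",f(r.mean(0)),"min",f(q.min(0)),"max",f(q.max(0)))
p=bot.sense()["tcp_pos"]; u=np.array([.993,.119]); n=np.array([-.119,.993])
print("pred tips",proj(s,[[*(p[:2]+50*u+j*n),p[2]-.7] for j in(8,-8)]))
```

```text
33.79666571113835 0.17380378442303276 6.605879496783018 26.7
q [-0.06  0.3  -0.51  0.77  0.   -0.18] tool z [-0.  0. -1.] x [-0.99 -0.12  0.  ] tcp [461.2 -28.1  27.4]
steel end [332.2  212.17] min [327.62 210.71] max [332.54 213.29]
steel end [323.94 212.21] min [322.62 210.46] max [324.29 214.54]
steel end [332.39 208.69] min [326.21 206.46] max [332.79 209.46]
steel end [327.66 200.35] min [325.04 199.54] max [327.88 202.12]
steel end [323.79 201.47] min [321.54 199.54] max [324.04 203.88]
pred tips [[332.16 208.25]
 [332.92 211.13]]
```

```bash
python3 -c "
from workcell import bot
print(bot.hand_in())"
```

```text
the job is handed in; nothing more can be done
None
```

I handed in the job at about 27 s: the relay is fully home and released, and the tweezers are held level about 15 mm above the pads at a 33.8 mm grip reading (34 mm is the 16 mm gap). The gap comes from that reading and the 6.6 N grip force, because the cameras could not resolve the tips well enough to confirm it.

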